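# Flip the trimming board to its clean face

### The arm

A 6-joint arm with a two-finger parallel gripper is mounted at the origin on the work surface. World frame = base frame: x ahead of the robot, y to its left, z up, the work surface at z = 0. Lengths are in m, angles in rad, forces in N, time in s.
With the tool pointing down it reaches from about 0.375 to 0.9 m from the base axis. Payload 3.1 kg.
Tool frame: the origin (TCP) lies at the very end of the fingers, on their centre line; the grasp point (between the pads) lies 19 mm behind it (hold_point_z is the distance from the TCP to the grasp point, in m); z points along the fingers, y is the line along which they close (so a half turn about z gives the same grasp; the last joint's range is limited). The gripper opens to 85 mm and grips with 20 to 120 N. Pads are 22 mm wide; open, the fingers measure 114 mm over their backs; the gripper's body (76 mm by 85 mm) begins 54 mm behind the grasp point. The pads swing forward as they close: fully open they stand 13 mm farther back than shut.
Start: joints at [-1.486, 0.527, 1.433, -0, 1.181, -0.178], TCP at [0.162, -0.604, 0.231] pointing down, gripper open.
Joint ranges: [-3.08, 3.08], [-0.75, 2.2], [0.22, 2.44], [-1.43, 4.57], [0, 2.65], [-2.85, 2.85]. Speed limits (rad/s): [2.79, 2.79, 3.14, 3.14, 3.14, 3.14].

### API

Orientations are given as a 3x3 rotation matrix whose columns are the frame's x, y, z axes.
In Python, from rig import * gives the robot as it stands. The module is installed in compiled form; this text tells all that it offers.
- The arm moves only by the tool play_rows, never from a script. Its argument "steps" is a list of rows, each a list of 2 entries, a list of its own where there are three numbers: the shift along the tool's x, y, z in units of 150 mm (1.0 is 150 mm), then the turn about the tool's z in units of 0.5 rad (1.0 is 0.5 rad). A call has 1 to 20 rows; each row is the pose to reach, as a shift and turn from the pose commanded when the call began, along the tool's axes at that moment; what a row does not reach only later rows make up. A row lasts 1/12 s, in which the tool goes at most 41.7 mm and 7.16 degrees, less where a joint would pass 70% of its speed; a pose out of reach is approached as far as the arm can. A call with a number of a shift or a turn outside -1 to 1 is refused whole. A call with a gripper value outside its range is refused whole. "grip" is the opening, from -1 (shut) to 1 (fully open), so that 0 is half open, set as the call begins (left out, the last holds). The fingers move at their own pace and stop on an object; "newtons" is the grip in N (left out, the last holds). Time passes only in rows, so rows that repeat a pose let the fingers close. It gives the time, the measured TCP pose, the force, the opening and the grip force at its end, in the units of the state.
- state(): the state, without advancing time (a new reading comes with each control period).
- read_camera(name): name is "scene" or "top"; returns the picture (420x560x3 uint8, red, green, blue); there is no depth.
- get_calibration(name): a dict with "mtx" (3x3 intrinsics, pixels), "k1" (the pictures are not rectified: a ray, as slopes to the right and down, at radius r is drawn at 1 + k1 r^2 times it, then the intrinsics apply), "R" (3x3) and "t" (3): a world point X has camera coordinates R X + t. Camera axes: x right, y down, z forward; pixel columns grow to the right and rows downward; lengths in m; the calibration is good to about 2 mm. A picture is of the moment at which its call begins. get_calibration takes no time and is no camera call.
- job_done(): hands the job in; it is judged then, once.
The state is a dict: "t": time; "joint_pos": joint angles; "dq": joint speeds; "effort": joint torques, N m; "position": TCP position; "tool_rot": TCP orientation; "force": force on the tool from outside, world axes, zero at the start; "wrist_torque": the same for the moment, N m; "width": finger opening in m; "gripper_force": force on a finger pad.
Only numpy, scipy, OpenCV 4.12 (cv2) and the standard library are available. Lean on these libraries where they do the work, as an engineer would, in place of code of your own. Each camera call takes 0.05 s, during which the arm holds its last target. There are 200 camera calls.

### The job

Turn the small trimming board over by pushing alone, so that it ends worn face down on the low white board: push it off the thick block into the channel until its front edge catches against the low board's edge, push its raised rear edge on so that it tips up and flips over onto the low board, then push it fully onto the low board, lying flat with nothing sticking out over the channel. Push gently and use only the fingertips or the outside of the fingers; never pinch, lift or carry it, and leave the other things where they are.

Things in the scene. Friction and masses are not known exactly. Their poses are not given: they have to be found in the camera images.
- trim_board: Small loose trimming board, off-white plastic, 90 x 130 x 10 mm, about 115 g. Origin at its centre. y axis: along the 130 mm length, rear to front edge; the front faces the channel at the start, square to it within 0.1 rad. x axis: along the 90 mm width. z axis: out of the worn face (dark groove round the rim, knife scores), which is up at the start, on the thick block. The other face is plain.
- board_front (a point): Middle of the trimming board's front edge (65 mm from its centre along +y, half-way through the thickness): the edge that drops into the channel and catches on the low board's side.
- front_corner_1 (a point): The trimming board's front corner on its +x side (45 mm along x, 65 mm along y from its centre, half-way through the thickness).
- front_corner_2 (a point): The trimming board's front corner on its -x side (-45 mm along x, 65 mm along y from its centre, half-way through the thickness).
- board_rear (a point): Middle of the trimming board's rear edge (65 mm from its centre along -y, half-way through the thickness): the edge to push.
- station: Fixed trimming station. Own frame: origin on the table, below the middle of the low board's channel-side edge; x along the channel, y across it from thick block to low board, z up. A 3 mm metal sheet lies under all. Thick white block: y -285 to -92 mm, top at 55 mm. Channel: y -92 to 0, floor at 3 mm. Low white board: y 0 to 240, top at 20 mm. Block and board reach x = -145 to +145.
- wall_edge (a point): Middle of the low board's upper edge along the channel (station x 0, y 0, z 20 mm). The upright side below it, 17 mm high, is the wall on which the front edge catches; standing up, the trimming board tips over this edge and may come to rest sticking out about 30 mm over the channel, to be pushed on.
- block_edge (a point): Middle of the thick block's upper edge along the channel (station x 0, y -92, z 55 mm). With its centre 8 to 20 mm past this edge the trimming board drops into the channel by itself; a finger still pressing its rear edge can hold it level, so back off. With its front edge in the channel's far corner it leans on this edge, 29 degrees from level, rear edge about 70 mm above the table.
- knife: Bystander: boning knife lying flat, 180 mm long, along its own y axis, wooden handle to -y and blade to +y, 16 mm high, on the thick block beside the trimming board at its +x side. Origin under the bolster. Leave it.
- sharpening_steel: Bystander: sharpening steel, 320 mm long along its own x axis, up to 32 mm thick, lying along the low board's far end, away from the channel. Origin under the guard. Leave it.
- twine_spool: Bystander: upright spool, 56 mm across, 60 mm high, on the low board near its -x far corner. Origin under its middle. Leave it.
- mincer_plate: Bystander: steel disc with holes, 82 mm across, 12 mm thick, on the table next to the thick block, on the side away from the channel. Origin under its middle. Leave it.
- salt_jar: Bystander: clear jar, 64 mm across, 110 mm high, on the table beyond the station. Origin under its middle. Leave it.
- steel_bowl: Bystander: steel bowl, 100 mm across, 45 mm high, on the table beyond the station. Origin under its middle. Leave it.
- pepper_can: Bystander: can, 56 mm across, 90 mm high, on the low board near its +x far corner. Origin under its middle. Leave it.
Not all that is in view belongs to the job. Of the things like the trim_board, leave any that is blue or orange; of the rest the larger one is meant.

How it is judged:
On the way, in this order (a step that is already met when the one before it is completed fails the run):
1. the trimming board's front edge is down in the channel, below the low board's top, worn face still upward (height (world z) of board_front below 0.018 m and y of board_front in the frame of station below 0.002 m and angle between trim_board's own z axis and vertical between 0.2 and 1 rad), for 0.1 s.
2. it is tipped up near upright, its front edge still down in the channel against the low board's side (height (world z) of board_front below 0.035 m and y of board_front in the frame of station between -0.06 and 0.006 m and angle between trim_board's own z axis and vertical between 1.25 and 2.2 rad).
3. it has flipped over and lies worn face down (angle between trim_board's own z axis and vertical above 3.06 rad), for 0.1 s.
At the end, for the whole second after the job is handed in: The trimming board is at rest, flat (within 0.08 rad) on the low board, worn face down, front corners and rear edge all over the low board (at most 3 mm out over the channel), its centre within 110 mm of the low board's middle along the channel (angle between trim_board's own z axis and vertical above 3.06 rad and y of front_corner_1 in the frame of station between -0.003 and 0.243 m and y of front_corner_2 in the frame of station between -0.003 and 0.243 m and y of board_rear in the frame of station between -0.003 and 0.243 m and x of trim_board in the frame of station between -0.11 and 0.11 m and z of trim_board in the frame of station between 0.021 and 0.029 m and linear speed of trim_board below 0.01 m/s); the robot touches nothing.
It fails at once if the trimming board is lifted clear: both its front and its rear edge are more than 80 mm above the table at once (height (world z) of each of board_front, board_rear above 0.08 m).
It fails at once if the trimming board is raised so high that it can no longer be standing in the channel (centre over 110 mm) (height (world z) of trim_board above 0.11 m).
It fails at once if the fingers press the trimming board with more than 25 N (pinched or jammed) (contact force between the fingers and trim_board above 25 N).
It fails at once if a bystander is moved more than 25 mm (distance of any of knife, sharpening_steel, twine_spool, mincer_plate, salt_jar, steel_bowl, pepper_can from where it was at the start of the episode above 0.025 m).
It also fails if it takes over 58 s, if anything falls off the work surface, if the arm or the gripper's body presses on something with over 40 N, if the wrist force passes 120 N, or if a joint passes its speed limit or range.

## Working session

There is one attempt and no reset: what is moved stays moved. The work goes in short steps, Python scripts to look and compute and a tool call to move; the robot and the scene stay as the last step left them, time stands still between calls to the robot, and variables do not carry over. Pictures are saved under pics/ and viewed, at most 10 in all, crops included, and the job is handed in when it is done.

Besides the shell and the picture viewer there is one more tool, called after "Request:" by a JSON object that holds its "method" and its "body". play_rows: Moves the arm, as the interface text tells. Its arguments: {"type":"object","properties":{"steps":{"type":"array","items":{"type":"array"}},"grip":{"type":"number"},"newtons":{"type":"number"}},"required":["steps"]}

```bash
mkdir -p pics
cat > h.py <<'E'
from rig import *
import numpy as np, cv2
def ray(name,uv):
    c=get_calibration(name);K=np.array(c["mtx"]);R=np.array(c["R"]);t=np.array(c["t"])
    uv=np.atleast_2d(np.array(uv,float));d=(uv-K[:2,2])/[K[0,0],K[1,1]]
    s=d.copy()
    for _ in range(20): s=d/(1+c["k1"]*(s**2).sum(1,keepdims=True))
    v=np.c_[s,np.ones(len(s))]@R
    return -R.T@t, v
def onz(name,uv,z):
    o,v=ray(name,uv); return o+v*((z-o[2])/v[:,2])[:,None]
def snap(name,fn):
    im=read_camera(name); cv2.imwrite("pics/"+fn,cv2.cvtColor(im,cv2.COLOR_RGB2BGR)); return im
E
python3 - <<'E'
from h import *
snap("scene","s0.png");snap("top","t0.png")
s=state();print(s["t"],s["position"],np.round(s["tool_rot"],3),s["width"])
for n in("scene","top"):
    c=get_calibration(n);print(n,c["mtx"],c["k1"],-np.array(c["R"]).T@np.array(c["t"]))
E
```

```text
0.1 [ 0.16235419 -0.60285995  0.23043683] [[ 0.966  0.26  -0.   ]
 [ 0.26  -0.966  0.002]
 [ 0.    -0.002 -1.   ]] 0.08569093250055687
scene [[465.25417076   0.         281.53083395]
 [  0.         465.25417076 203.10669411]
 [  0.           0.           1.        ]] 0.0255186991208665 [ 1.26647321 -0.16003     1.11930931]
top [[424.71923035   0.         276.16061552]
 [  0.         424.71923035 204.66833334]
 [  0.           0.           1.        ]] -0.13218958931900193 [ 0.52939864 -0.01631953  0.98429231]
```

View pics/t0.png

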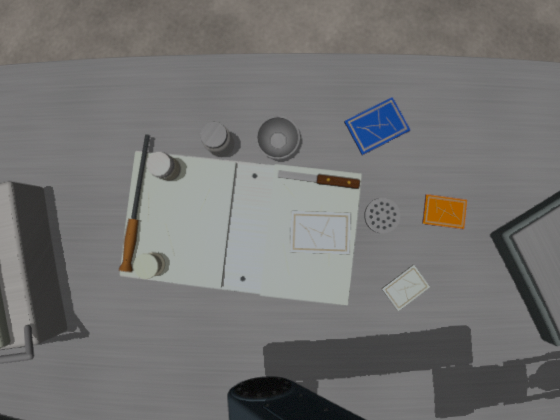

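View pics/s0.png

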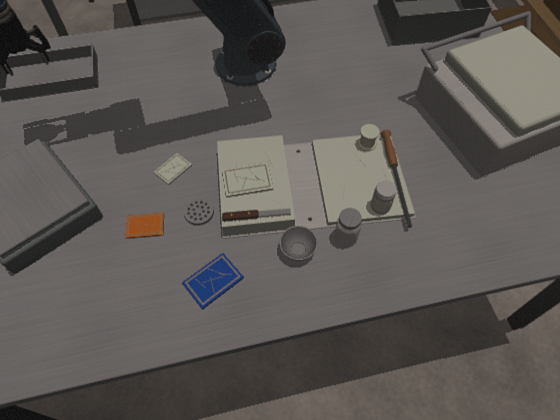

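The top view shows the trimming board around (320,232) on the block, the channel at about x = 228–262, and the low board to the left. The decoys are the small white, blue and orange boards. I'll magnify the top view for exact corners.

Run:
```python
from h import *
im=cv2.imread("pics/t0.png")
c=im[145:315,215:405]
c=cv2.convertScaleAbs(c,alpha=1.0)
c=np.uint8(255*np.clip((c/255.-.2)/.7,0,1)**1.8)
cv2.imwrite("pics/t0c.png",cv2.resize(c,None,fx=3.5,fy=3.5,interpolation=cv2.INTER_CUBIC))
```

```text
(no output)
```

View pics/t0c.png

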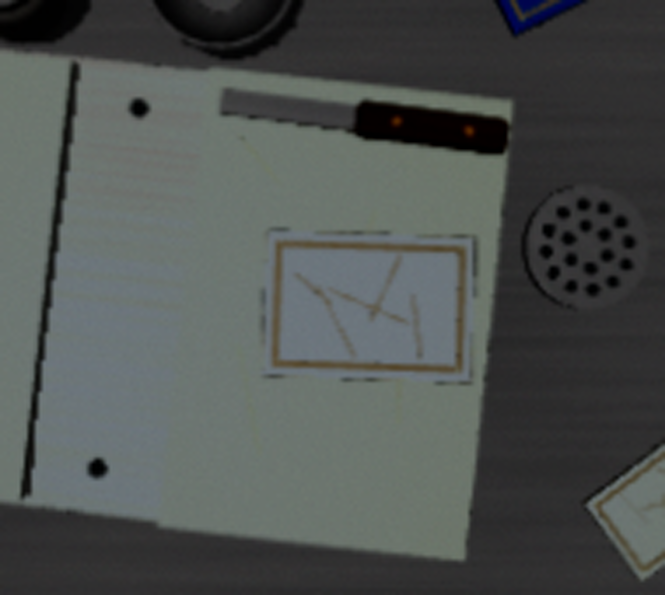

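The crop shows the board's outer corners at about (268,230), (475,238), (469,382) and (264,376). The block's corners are at (208,68), (513,99), (465,560) and (158,524), and the low board's edge runs from (73,63) to (23,495).

Run:
```python
from h import *
f=lambda p:np.array(p)/3.5+[215,145]
B=onz("top",f([(268,230),(475,238),(469,382),(264,376)]),.065)[:,:2]
K=onz("top",f([(208,68),(513,99),(465,560),(158,524)]),.055)[:,:2]
L=onz("top",f([(73,63),(23,495)]),.02)[:,:2]
print(B,K,L,sep="\n")
for P in(B,K): print([round(float(np.linalg.norm(P[i]-P[(i+1)%4])),4) for i in range(4)])
# station from block: x axis & y axis, centre
yv=(K[0]+K[3]-K[1]-K[2])/2; a=np.arctan2(-yv[0],yv[1])
xv=(K[0]+K[1]-K[2]-K[3])/2; a2=np.arctan2(xv[1],xv[0]); a3=np.arctan2(*(L[0]-L[1])[::-1])
am=(a+a2)/2;ex=np.array([np.cos(am),np.sin(am)]);ey=np.array([-ex[1],ex[0]])
o=K.mean(0)+ey*.1885; print("angles",a,a2,a3,"origin",o)
st=lambda P:np.c_[(P-o)@ex,(P-o)@ey]
print("board st",st(B).round(4),st(B).mean(0),"L",st(L).round(4),"K",st(K).round(4))
by=(B[0]+B[3]-B[1]-B[2])/2; print("board ang",np.arctan2(-by[0],by[1])-am)
np.savez("st.npz",o=o,ex=ex,ey=ey)
print("tool st",st(np.array([[.1624,-.6029]])))
```

```text
[[ 0.56835001 -0.02756682]
 [ 0.56377798 -0.1557424 ]
 [ 0.47491082 -0.15182284]
 [ 0.47827036 -0.02536911]]
[[ 0.67085777  0.01032678]
 [ 0.65178737 -0.1819072 ]
 [ 0.36342741 -0.15112661]
 [ 0.3850742   0.04019745]]
[[0.67954362 0.10003772]
 [0.39736759 0.13026705]]
[0.1283, 0.089, 0.1265, 0.0901]
[0.1932, 0.29, 0.1925, 0.2873]
angles -0.10576042525797523 -0.10524746712801268 -0.1067222967425556 origin [0.53763731 0.11682447]
board st [[ 0.0457 -0.1404]
 [ 0.0547 -0.2683]
 [-0.0341 -0.2738]
 [-0.0441 -0.1477]] [ 0.00557421 -0.20751663] L [[ 0.1429 -0.0017]
 [-0.1409 -0.0014]] K [[ 0.1437 -0.0919]
 [ 0.145  -0.285 ]
 [-0.145  -0.2848]
 [-0.1436 -0.0923]]
board ang 0.07436455668089485
tool st [[-0.29735786 -0.75523814]]
```

```bash
cat >> h.py <<'E'
S=np.load("st.npz")
def to(*targets,s=None):
    s=s or state();p=np.array(s["position"]);R=np.array(s["tool_rot"])
    st=[(p[:2]-S["o"])@S["ex"],(p[:2]-S["o"])@S["ey"],p[2]]
    a=np.arctan2(R[1,1],R[0,1]); a0=np.arctan2(S["ex"][1],S["ex"][0])
    print("t",round(s["t"],2),"st",np.round(st,4),"F",np.round(s["force"],2),"w",round(s["width"],4),"turn units",round((a-a0)/.5,3))
    for x,y,z in targets:
        q=np.r_[S["o"]+x*S["ex"]+y*S["ey"],z]; print((x,y,z),"->",np.round(R.T@(q-p)/.15,3))
E
python3 -c "
from h import *
to((-.3,-.55,.23),(.004,-.32,.2))"
```

```text
t 0.1 st [-0.2974 -0.7552  0.2304] F [ 0.01  0.03 -1.03] w 0.0857 turn units -2.405
(-0.3, -0.55, 0.23) -> [ 0.476 -1.282  0.006]
(0.004, -0.32, 0.2) -> [ 2.919 -1.983  0.208]
```

Request:
{"method": "play_rows", "body": {"steps": [[[0.1,-0.25,0],-0.25],[[0.25,-0.5,0],-0.5],[[0.45,-0.7,0],-0.75],[[0.65,-0.85,0],-1],[[0.85,-0.95,0],-1],[[1,-1,0],-1],[[1,-1,0],-1]], "grip": -0.3}}

```text
t: 0.68
position: [0.2707, -0.4158, 0.2311]
tool_rot: [[0.72, 0.694, 0.001], [0.694, -0.72, 0.003], [0.002, -0.002, -1.0]]
force: [-0.5, -0.1, 0.6]
width: 0.0297
gripper_force: 0.0
```

```bash
python3 -c "
from h import *
to((.004,-.32,.2))"
```

```text
t 0.68 st [-0.2094 -0.5578  0.2311] F [-0.54 -0.09  0.59] w 0.0297 turn units -1.397
(0.004, -0.32, 0.2) -> [2.128 0.071 0.213]
```

Request:
{"method": "play_rows", "body": {"steps": [[[0.25,0,0],-0.25],[[0.5,0,0],-0.5],[[0.75,0,0],-0.75],[[1,0,0.1],-1],[[1,0,0.1],-1],[[1,0,0.1],-1]]}}

```text
t: 1.18
position: [0.3771, -0.3146, 0.2154]
tool_rot: [[0.3, 0.954, -0.002], [0.954, -0.3, 0.002], [0.001, -0.002, -1.0]]
force: [-0.2, 0.2, 0.3]
width: 0.0298
gripper_force: 0.0
```

```bash
python3 -c "
from h import *
to((.004,-.32,.18))"
```

```text
t 1.18 st [-0.1142 -0.446   0.2154] F [-0.23  0.2   0.32] w 0.0298 turn units -0.399
(0.004, -0.32, 0.18) -> [0.979 0.607 0.236]
```

Request:
{"method": "play_rows", "body": {"steps": [[[0.2,0.12,0.05],-0.2],[[0.4,0.25,0.1],-0.4],[[0.6,0.37,0.15],-0.4],[[0.8,0.5,0.2],-0.4],[[0.98,0.61,0.24],-0.4],[[0.98,0.61,0.24],-0.4],[[0.98,0.61,0.24],-0.4]]}}

```text
t: 1.77
position: [0.5088, -0.2045, 0.1799]
tool_rot: [[0.107, 0.994, -0.001], [0.994, -0.107, -0.001], [-0.001, -0.001, -1.0]]
force: [-0.2, -0.7, 0.5]
width: 0.0297
gripper_force: 0.0
```

```bash
python3 -c "
from h import *
to((.004,-.32,.057),(.004,-.285,.057),(.004,-.2,.057))"
```

```text
t 1.77 st [ 0.0052 -0.3225  0.1799] F [-0.21 -0.69  0.49] w 0.0297 turn units -0.004
(0.004, -0.32, 0.057) -> [ 0.017 -0.007  0.819]
(0.004, -0.285, 0.057) -> [ 0.251 -0.008  0.819]
(0.004, -0.2, 0.057) -> [ 0.817 -0.009  0.819]
```

Request:
{"method": "play_rows", "body": {"steps": [[[0,0,0.25],0],[[0,0,0.5],0],[[0,0,0.7],0],[[0,0,0.8],0],[[0,0,0.81],0],[[0,0,0.81],0]]}}

```text
t: 2.27
position: [0.5072, -0.2054, 0.0583]
tool_rot: [[0.111, 0.994, -0.002], [0.994, -0.111, 0.001], [0.0, -0.002, -1.0]]
force: [-0.8, 0.0, 0.6]
width: 0.0294
gripper_force: 0.0
```

Run:
```python
from h import *
im=snap("scene","s1.png")
cv2.imwrite("pics/s1c.png",cv2.resize(im[110:270,180:400,::-1],None,fx=3.5,fy=3.5,interpolation=cv2.INTER_CUBIC))
to((.004,-.285,.058),(.004,-.16,.058))
```

```text
t 2.32 st [ 0.0047 -0.3237  0.0594] F [ 0.38 -0.65 -0.23] w 0.0299 turn units -0.01
(0.004, -0.285, 0.058) -> [ 0.258 -0.006  0.009]
(0.004, -0.16, 0.058) -> [ 1.092 -0.01   0.009]
```

View pics/s1c.png

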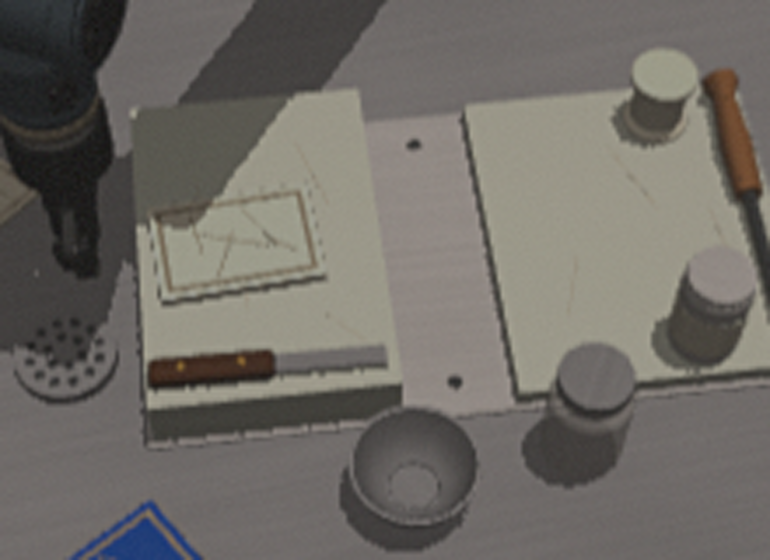

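The picture shows the closed fingers at (75,250) in the crop, just behind the board's rear edge at x≈155 and clear of the mincer plate. I'll push now.

Request:
{"method": "play_rows", "body": {"steps": [[[0.12,0,0.003],0],[[0.2,0,0.005],0],[[0.24,0,0.005],0],[[0.28,0,0.005],0],[[0.33,0,0.005],0],[[0.38,0,0.005],0],[[0.43,0,0.005],0],[[0.48,0,0.005],0],[[0.53,0,0.005],0],[[0.58,0,0.005],0],[[0.63,0,0.005],0],[[0.68,0,0.005],0],[[0.73,0,0.005],0],[[0.78,0,0.005],0],[[0.83,0,0.005],0],[[0.88,0,0.005],0],[[0.93,0,0.005],0],[[0.97,0,0.005],0],[[1,0,0.005],0],[[1,0,0.005],0]]}}

```text
t: 3.98
position: [0.5244, -0.0534, 0.058]
tool_rot: [[0.107, 0.994, -0.001], [0.994, -0.107, 0.001], [0.0, -0.001, -1.0]]
force: [0.5, 1.4, 0.5]
width: 0.0298
gripper_force: 0.0
```

Run:
```python
from h import *
im=snap("scene","s2.png")
a=im[120:260,200:380,::-1]
b=snap("top","t2.png")[150:310,200:370,::-1]
r=lambda i:cv2.resize(i,(390,340),interpolation=cv2.INTER_CUBIC)
cv2.imwrite("pics/c2.png",np.hstack([r(a),r(b)]))
to((.004,-.15,.058))
```

```text
t 4.08 st [ 0.005  -0.1715  0.058 ] F [ 0.51 -0.63 -0.13] w 0.0297 turn units -0.004
(0.004, -0.15, 0.058) -> [ 0.143 -0.007 -0.   ]
```

View pics/c2.png

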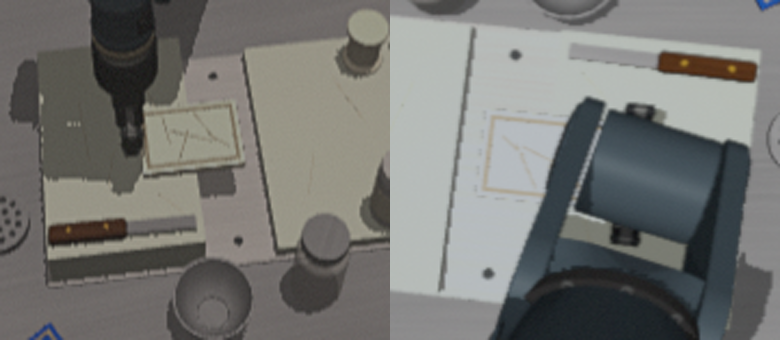

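The board is square to the channel and its front overhangs it, at about (240,140) in the left half of the picture. I'll push past the tipping point, then back off.

Request:
{"method": "play_rows", "body": {"steps": [[[0.03,0,0],0],[[0.06,0,0],0],[[0.09,0,0],0],[[0.12,0,0],0],[[0.14,0,0],0],[[0.14,0,0],0],[[0.05,0,0],0],[[-0.1,0,0],0],[[-0.2,0,0],0],[[-0.2,0,0],0],[[-0.2,0,0],0],[[-0.2,0,0],0]]}}

```text
t: 5.08
position: [0.5211, -0.0839, 0.058]
tool_rot: [[0.108, 0.994, -0.001], [0.994, -0.108, 0.001], [0.001, -0.001, -1.0]]
force: [-0.3, 0.3, 0.3]
width: 0.0297
gripper_force: 0.0
```

Run:
```python
from h import *
im=snap("scene","s3.png")
a=im[120:260,200:380,::-1]
b=snap("top","t3.png")[150:310,200:370,::-1]
r=lambda i:cv2.resize(i,(390,340),interpolation=cv2.INTER_CUBIC)
cv2.imwrite("pics/c3.png",np.hstack([r(a),r(b)]))
to((.004,-.15,.058))
```

```text
t 5.18 st [ 0.0047 -0.201   0.058 ] F [ 0.45  0.24 -0.62] w 0.03 turn units -0.003
(0.004, -0.15, 0.058) -> [ 0.34  -0.005  0.   ]
```

View pics/c3.png

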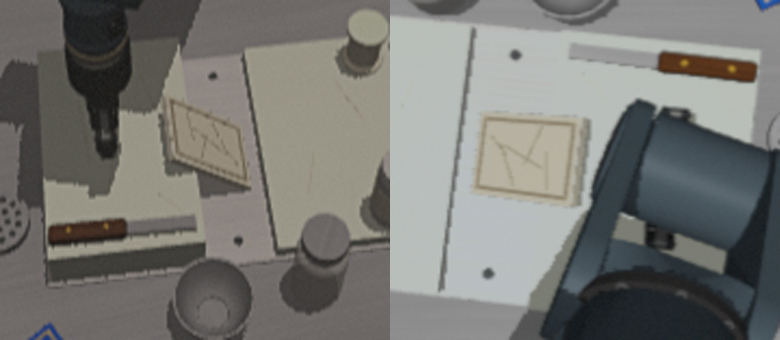

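The board has dropped and leans on the block edge. In the right half its front edge runs from (482,113) to (472,195) and its rear edge from (588,117) to (578,207).

Run:
```python
from h import *
f=lambda p:(np.array(p)-[390,0])/[390/170,340/160]+[200,150]
for z,p in((.010,[(482,113),(472,195)]),(.075,[(588,117),(578,207)])):
    P=onz("top",f(p),z)[:,:2]-S["o"]; print(np.c_[P@S["ex"],P@S["ey"]].round(4))
```

```text
[[ 0.0525 -0.021 ]
 [-0.0368 -0.0211]]
[[ 0.0562 -0.1278]
 [-0.0349 -0.1283]]
```

Request:
{"method": "play_rows", "body": {"steps": [[[0.15,0,0],0],[[0.28,0,0],0],[[0.34,0,0],0],[[0.38,0,0],0],[[0.41,0,0],0],[[0.44,0,0],0],[[0.47,0,0],0],[[0.49,0,0],0],[[0.51,0,-0.03],0],[[0.53,0,-0.06],0],[[0.55,0,-0.09],0],[[0.57,0,-0.115],0],[[0.59,0,-0.14],0],[[0.61,0,-0.165],0],[[0.63,0,-0.18],0],[[0.63,0,-0.18],0]]}}

```text
t: 6.52
position: [0.532, 0.01, 0.0858]
tool_rot: [[0.107, 0.994, 0.001], [0.994, -0.107, -0.0], [-0.0, 0.001, -1.0]]
force: [0.6, -0.5, 0.5]
width: 0.03
gripper_force: 0.4
```

Run:
```python
from h import *
im=snap("scene","s4.png")
a=im[120:260,200:380,::-1]
b=snap("top","t4.png")[150:310,200:370,::-1]
r=lambda i:cv2.resize(i,(390,340),interpolation=cv2.INTER_CUBIC)
cv2.imwrite("pics/c4.png",np.hstack([r(a),r(b)]))
to((.009,-.085,.103))
```

```text
t 6.62 st [ 0.0055 -0.1073  0.0853] F [-0.53 -0.9   0.33] w 0.0302 turn units -0.004
(0.009, -0.085, 0.103) -> [ 0.149  0.023 -0.118]
```

View pics/c4.png

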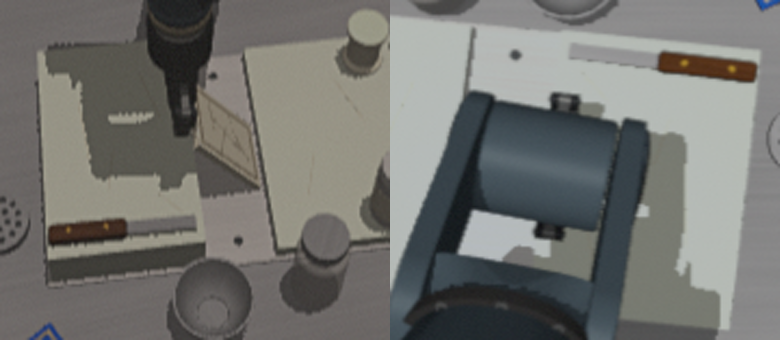

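It is tipping well: about 45°, with its front edge against the low board's side at (258,186). I'll follow the arc on past upright.

Request:
{"method": "play_rows", "body": {"steps": [[[0.03,0,-0.03],0],[[0.06,0,-0.06],0],[[0.09,0,-0.08],0],[[0.12,0,-0.1],0],[[0.15,0,-0.12],0],[[0.19,0,-0.135],0],[[0.23,0,-0.15],0],[[0.27,0,-0.16],0],[[0.31,0,-0.165],0],[[0.36,0,-0.165],0],[[0.41,0,-0.165],0],[[0.46,0,-0.165],0],[[0.51,0,-0.165],0],[[0.56,0,-0.165],0],[[0.61,0,-0.165],0],[[0.66,0,-0.165],0],[[0.71,0,-0.165],0],[[0.76,0,-0.165],0],[[0.8,0,-0.165],0],[[0.8,0,-0.165],0]]}}

```text
t: 8.28
position: [0.5447, 0.1301, 0.1098]
tool_rot: [[0.107, 0.994, 0.0], [0.994, -0.107, 0.0], [0.0, 0.0, -1.0]]
force: [-1.0, -0.2, 0.5]
width: 0.0301
gripper_force: 0.0
```

Run:
```python
from h import *
im=snap("scene","s5.png")
a=im[120:260,200:380,::-1]
b=snap("top","t5.png")[150:310,130:300,::-1]
r=lambda i:cv2.resize(i,(390,340),interpolation=cv2.INTER_CUBIC)
cv2.imwrite("pics/c5.png",np.hstack([r(a),r(b)]))
to((.009,-.06,.11),(.009,-.06,.026))
```

```text
t 8.38 st [0.0055 0.0129 0.1098] F [ 0.11 -0.53 -0.16] w 0.0298 turn units -0.004
(0.009, -0.06, 0.11) -> [-0.486  0.024 -0.001]
(0.009, -0.06, 0.026) -> [-0.486  0.024  0.559]
```

View pics/c5.png

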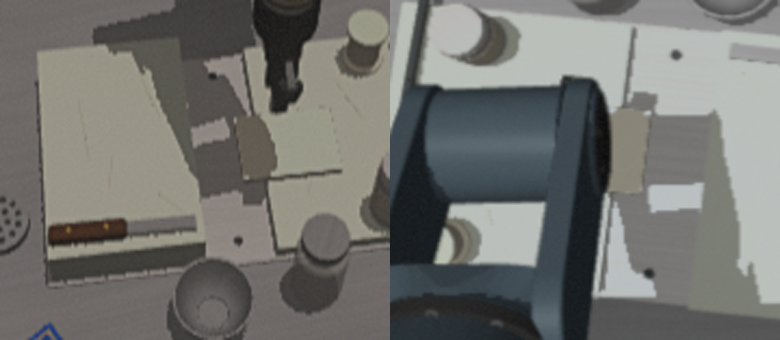

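The board has flipped: it lies plain face up on the low board, with a strip sticking out over the channel at x≈618–650 in the right half, roughly 30 mm. I'll retreat, go down behind it and push it on.

Request:
{"method": "play_rows", "body": {"steps": [[[-0.15,0,0],0],[[-0.35,0,0],0],[[-0.5,0,0],0],[[-0.55,0,0],0],[[-0.55,0,0],0],[[-0.55,0,0.2],0],[[-0.55,0,0.4],0],[[-0.55,0,0.54],0],[[-0.55,0,0.58],0],[[-0.55,0,0.58],0]]}}

```text
t: 9.22
position: [0.5344, 0.0477, 0.0212]
tool_rot: [[0.107, 0.994, -0.004], [0.994, -0.107, 0.001], [0.0, -0.004, -1.0]]
force: [1.0, -0.2, 0.5]
width: 0.0298
gripper_force: 0.0
```

```bash
python3 -c "
from h import *
to((.006,.003,.023))"
```

```text
t 9.22 st [ 0.0041 -0.0691  0.0212] F [ 0.97 -0.18  0.55] w 0.0298 turn units -0.004
(0.006, 0.003, 0.023) -> [ 0.481  0.012 -0.012]
```

Request:
{"method": "play_rows", "body": {"steps": [[[0.05,0,-0.01],0],[[0.1,0,-0.01],0],[[0.14,0,-0.01],0],[[0.18,0,-0.01],0],[[0.22,0,-0.01],0],[[0.26,0,-0.01],0],[[0.3,0,-0.01],0],[[0.34,0,-0.01],0],[[0.38,0,-0.01],0],[[0.42,0,-0.01],0],[[0.46,0,-0.01],0],[[0.49,0,-0.01],0],[[0.5,0,-0.01],0],[[0.5,0,-0.01],0],[[0.4,0,-0.01],0],[[0.2,0,-0.01],0],[[0.1,0,-0.2],0],[[0,0,-0.4],0],[[-0.25,0,-0.65],0],[[-0.5,0,-0.9],0]]}}

```text
t: 10.88
position: [0.5286, -0.0124, 0.1426]
tool_rot: [[0.107, 0.994, -0.001], [0.994, -0.107, 0.001], [0.0, -0.001, -1.0]]
force: [1.0, -0.3, -0.6]
width: 0.0295
gripper_force: 0.0
```

Request:
{"method": "play_rows", "body": {"steps": [[[-0.25,0,0],0],[[-0.5,0,0],0],[[-0.75,0,0],0],[[-0.75,0,0],0],[[-0.75,0,0],0]]}}

```text
t: 11.3
position: [0.517, -0.1258, 0.1418]
tool_rot: [[0.113, 0.994, 0.0], [0.994, -0.113, 0.0], [0.0, 0.0, -1.0]]
force: [-1.3, -0.2, 0.1]
width: 0.0303
gripper_force: 0.0
```

Run:
```python
from h import *
im=snap("scene","s6.png")
a=im[120:260,220:420,::-1]
b=snap("top","t6.png")[140:310,110:300,::-1]
r=lambda i:cv2.resize(i,(400,360),interpolation=cv2.INTER_CUBIC)
cv2.imwrite("pics/c6.png",np.hstack([r(a),r(b)]))
to()
```

```text
t 11.4 st [ 0.0043 -0.2408  0.1415] F [-0.03  0.17 -0.02] w 0.0297 turn units -0.007
```

View pics/c6.png

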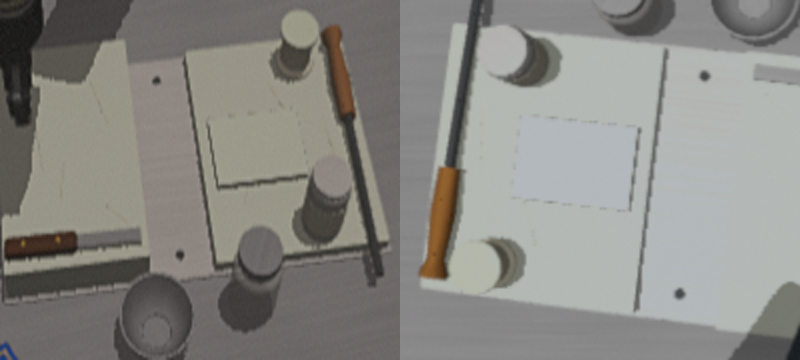

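The trimming board lies flat, plain side up. Its front edge, from (638,126) to (630,210), is well inside the low board's edge at x≈655, and the other things haven't moved. I'm handing it in.

```bash
python3 -c "
from h import *
print(job_done())"
```

```text
the job is handed in; nothing more can be done
None
```

I turned the trimming board over by pushing alone and handed the job in: it lies flat, worn face down and fully on the low board, and the last picture shows the other things still in place; no verdict came back.

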